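# Restart the tray film line

## Robot

A 6-joint arm with a two-finger parallel gripper is mounted at the origin on the work surface. World frame = base frame: x ahead of the robot, y to its left, z up, the work surface at z = 0. Lengths are in m, angles in rad, forces in N, time in s.
With the tool pointing down it reaches from about 0.375 to 0.975 m from the base axis. Payload 3.8 kg.
Tool frame: the origin (TCP) lies midway between the tips of the shut fingers; the grasp point (between the pads) lies 19 mm behind it; z points along the fingers, y is the line along which they close (so a half turn about z gives the same grasp; the last joint's range is limited). The gripper opens to 85 mm and grips with 20 to 120 N. Pads are 22 mm wide; open, the fingers measure 114 mm over their backs; the gripper's body (76 mm by 85 mm) begins 54 mm behind the grasp point. The pads swing forward as they close: fully open they stand 13 mm farther back than shut.
Start: joints at [1.096, 0.264, 1.604, -0, 1.274, -0.037], TCP at [0.286, 0.611, 0.231] pointing down, gripper open.
Joint ranges: [-2.63, 2.63], [-0.94, 2.18], [0.31, 2.57], [-1.31, 4.45], [0, 2.66], [-2.55, 2.55]. Speed limits (rad/s): [2.57, 2.57, 3.14, 3.14, 3.14, 3.14].

## Interface

Orientations are given as a rotation vector (axis times angle).
In Python, from workcell import read_state, vision, ticket gives the robot as it stands. The module is installed in compiled form; this text tells all that it offers.
- The arm moves only by the tool jog_arm, never from a script. Its arguments are lists of equal length, an entry for each row: "turn": the turn, a rotation vector about the tool's x, y, z in rad, a list of three; "delta_pos": the shift along the tool's x, y, z in m, a list of three; "gripper": the finger opening in m, from 0 to 0.0854. In form: {"turn": [[rx, ry, rz], ...], "delta_pos": [[dx, dy, dz], ...], "gripper": [gripper, ...]}. A call has 1 to 20 rows; each row shifts and turns the commanded pose from where the row before left it, along the tool's axes as they then stand; what a row does not reach is not made up. A row lasts 1/12 s, in which the tool goes at most 41.7 mm and 7.16 degrees, less where a joint would pass 70% of its speed; a pose out of reach is approached as far as the arm can. A call with a gripper value outside its range is refused whole. The fingers move at their own pace and stop on an object; "grip_force" is the grip in N (left out, the last holds). Time passes only in rows, so rows that do not move let the fingers close. It gives the time, the measured TCP pose, the force, the opening and the grip force at its end, in the units of the state.
- read_state(): the state, without advancing time (a new reading comes with each control period).
- vision.read_camera(name): name is "scene" or "top" or "wrist"; returns the picture (480x640x3 uint8, red, green, blue); there is no depth.
- vision.calibration(name): a dict with "vfov" (degrees; the focal length in pixels is half the picture's height over the tangent of half this angle, whatever the lens; pixels are square), "cx", "cy" (the principal point, pixels), "R" (3x3) and "t" (3): a world point X has camera coordinates R X + t; the wrist camera has in their place "mount" (4x4, takes a point from camera to tool coordinates, whose origin is the TCP and whose axes are the flange's). Camera axes: x right, y down, z forward; pixel columns grow to the right and rows downward; lengths in m; the calibration is good to about 2 mm. A picture is of the moment at which its call begins: read the wrist's pose just before it. calibration takes no time and is no camera call.
- ticket.finish_job(): hands the job in; it is judged then, once.
The state is a dict: "time": time; "q": joint angles; "joint_vel": joint speeds; "joint_torque": joint torques, N m; "tool_pos": TCP position; "tcp_rot": TCP orientation; "wrist_force": force on the tool from outside, world axes, zero at the start; "torque": the same for the moment, N m; "width": opening from 0.0 (shut) to 1.0 (fully open); "grip_force": force on a finger pad.
Only numpy, scipy, OpenCV 4.12 (cv2) and the standard library are available. Lean on these libraries where they do the work, as an engineer would, in place of code of your own. Each camera call takes 0.05 s, during which the arm holds its last target. There are 200 camera calls.

## Task

Bring the tray film line back up, using only fingertip presses: push the blue film-roll latch on the film unwinder all the way down so that it stays there, then tip the mains rocker on by pressing its red end down, and last press the green start key fully down and let it spring back. Keep to that order, do not press the yellow or white key or the red stop, and leave the rolls, tub, jar and trays lying where they are.

Things in the scene. Friction and masses are not known exactly. Their poses are not given: they have to be found in the camera images.
- unwinder: film unwinder, fixed to the table: aluminium base plate 240 x 260 x 20 mm, origin under its centre, z up. Across its far half (local x = +50 mm) a film roll (80 mm across, 190 mm long along local y, its top 105 mm above the table) sits between two blue cheeks 95 mm high. A grey block (60 x 80 mm, top 70 mm above the table) on the near edge, local x = -85, y = +20 mm, carries the blue push latch. It may stand on the left or on the right of the table
- latch_top (a point): centre of the top face of the blue film-roll latch, a round plunger 34 mm across that moves straight down; when up it stands 16 mm above its grey block, 86 mm above the table
- latch (a joint): how far the latch is pushed down, m: 0 = up, 0.012 = fully down (starts at 0 to 0.003); needs a steady 4 N or so and stays where it is left
- mains_box: grey mains box fixed to the table, 100 x 80 x 55 mm high, origin under its centre; may be turned any way about the vertical. The rocker sits on its top, its length along the box's x axis
- rocker_on (a point): point in the middle of the red (on) half of the rocker's top face, 22 mm from the pivot; moves with the rocker; its x axis points from the pivot out to the red end, its y axis lies along the pivot. The rocker is a shallow V, 60 mm long, 34 mm wide, one half white (off) and one half red (on), pivot 66 mm above the table at the box's centre; each half rises outwards by 0.15 rad when the rocker is level
- rocker (a joint): rocker angle, rad: -0.2 = fully off (red end up), +0.2 = fully on (red end down); starts at -0.2 to -0.14; about 3 N pressed at the red end moves it, and it stays where it is left
- console: blue key console fixed to the table, 180 x 240 x 60 mm high, origin under its centre. Its near side (local x = -40 mm) has a row of three round keys, green, yellow and white in any order, at local y = -70, 0 and +70 mm. On its far side (local x = +50 mm) stand the red stop (y = +70 mm) and a loose label roll. It may stand on the left or on the right of the table
- green_top (a point): centre of the top face of the green start round key (30 mm across, in a black ring 46 mm across and 12 mm high); the face stands 22 mm above the console's top
- green (a joint): how far the green key is pressed, m: 0 = up, 0.006 = fully down; springs back when let go (about 1.5 N to start, 5 N fully down)
- yellow_top (a point): centre of the top face of the yellow round key (30 mm across, in a black ring 46 mm across and 12 mm high); the face stands 22 mm above the console's top
- yellow (a joint): how far the yellow key is pressed, m: 0 = up, 0.006 = fully down; springs back when let go (about 1.5 N to start, 5 N fully down)
- white_top (a point): centre of the top face of the white round key (30 mm across, in a black ring 46 mm across and 12 mm high); the face stands 22 mm above the console's top
- white (a joint): how far the white key is pressed, m: 0 = up, 0.006 = fully down; springs back when let go (about 1.5 N to start, 5 N fully down)
- stop_top (a point): centre of the top face of the red stop button (36 mm across, yellow ring) on the console, 22 mm above the console's top; not to be pressed
- stop (a joint): how far the red stop is pressed, m: 0 = up, 0.006 = fully down
- label_roll: white paper label roll, 60 mm across, 30 mm high, loose on the console's top; origin under its centre
- tape_roll: amber tape roll lying flat, 84 mm across, 45 mm high, loose; origin under its centre
- jar: jar with green cap, 72 mm across, 100 mm high, loose; origin under its centre
- tub: white open tub, 80 mm across, 75 mm high, loose; origin under its centre
- black_tray: empty black food tray 130 x 180 x 40 mm, loose; origin under its centre
- tray_stack: stack of black food trays 130 x 180 mm, 66 mm high, loose; origin under its centre

How it is judged:
On the way, in this order (a step that is already met when the one before it is completed fails the run):
1. the blue latch is pushed fully down (value of joint latch above 0.01 m), for 0.2 s.
2. the rocker is tipped on (value of joint rocker above 0.16 rad and value of joint latch above 0.01 m), for 0.2 s.
3. the green start key is pressed down (all of step 2 and value of joint green above 0.0045 m), for 0.1 s.
At the end, for the whole second after the job is handed in: the latch is down (over 10 of its 12 mm), the rocker is on (over 0.16 rad), the green key is back up (within 1 mm), no other key is down, and every loose thing is within 15 mm of where it was (all of step 2 and value of joint each of green, yellow, white, stop below 0.001 m and distance of each of label_roll, tape_roll, jar, tub, black_tray, tray_stack from where it was at the start of the episode below 0.015 m); the robot touches nothing.
It fails at once if the rocker was tipped past the middle before the latch was down (value of joint rocker above 0.05 rad and value of joint latch below 0.009 m).
It fails at once if the green key was pressed before the latch was down and the rocker on (value of joint green above 0.003 m and (value of joint rocker below 0.14 rad or value of joint latch below 0.009 m)).
It fails at once if the yellow key, the white key or the red stop was pressed (value of joint any of yellow, white, stop above 0.003 m).
It fails at once if a roll, the tub, the jar or a tray was moved, lifted or knocked (distance of any of label_roll, tape_roll, jar, tub, black_tray, tray_stack from where it was at the start of the episode above 0.015 m).
It also fails if it takes over 45 s, if anything falls off the work surface, if the arm or the gripper's body presses on something with over 40 N, if the wrist force passes 120 N, or if a joint passes its speed limit or range.

## Working session

There is one attempt and no reset: what is moved stays moved. The work goes in short steps, Python scripts to look and compute and a tool call to move; the robot and the scene stay as the last step left them, time stands still between calls to the robot, and variables do not carry over. Pictures are saved under pics/ and viewed, at most 10 in all, crops included, and the job is handed in when it is done.

Besides the shell and the picture viewer there is one more tool, called after ">>>" as name(argument=value, ...), one argument or row to a line, values as JSON. jog_arm: Moves the arm, as the interface text tells. Its arguments: {"type":"object","properties":{"turn":{"type":"array","items":{"type":"array","items":{"type":"number"}}},"delta_pos":{"type":"array","items":{"type":"array","items":{"type":"number"}}},"gripper":{"type":"array","items":{"type":"number"}},"grip_force":{"type":"number"}},"required":["turn","delta_pos","gripper"]}

```bash
mkdir -p pics
cat > h.py <<'E'
import numpy as np, cv2
from workcell import read_state, vision, ticket
def cam(n):
    c=vision.calibration(n); f=240/np.tan(np.radians(c['vfov'])/2)
    return c,f
def ray(n,u,v,z):
    c,f=cam(n); R=np.array(c['R']);t=np.array(c['t'])
    d=R.T@np.array([(u-c['cx'])/f,(v-c['cy'])/f,1]); o=-R.T@t
    return o+d*(z-o[2])/d[2]
E
python3 - <<'E'
from h import *
for n in ['top','scene']:
    im=vision.read_camera(n); cv2.imwrite(f'pics/{n}.png',im[:,:,::-1]); c=vision.calibration(n); print(n,{k:np.round(v,3).tolist() if not isinstance(v,str) else v for k,v in c.items()})
s=read_state(); print(s)
E
```

```text
top {'vfov': 42.539, 'cx': 309.951, 'cy': 248.524, 'R': [[-0.027, -1.0, -0.004], [-0.983, 0.027, -0.183], [0.183, -0.001, -0.983]], 't': [0.014, 0.508, 1.285]}
scene {'vfov': 47.392, 'cx': 311.557, 'cy': 246.196, 'R': [[0.79, 0.613, -0.004], [0.51, -0.661, -0.55], [-0.34, 0.433, -0.835]], 't': [-0.429, -0.207, 1.474]}
{'time': 0.1, 'q': array([ 1.09606651e+00,  2.64691477e-01,  1.60526359e+00, -1.51439000e-05,
        1.27369135e+00, -3.69222297e-02]), 'joint_vel': array([-1.05079278e-04,  2.47121257e-05, -4.42743633e-03,  1.97304277e-03,
       -3.13020006e-04, -9.26696479e-04]), 'joint_torque': array([ 1.30996568e-04, -5.16705680e+01, -3.68590450e+01, -3.26320765e-05,
        6.18417384e-03,  9.07864035e-06]), 'tool_pos': array([0.28588297, 0.61073081, 0.23006319]), 'tcp_rot': array([-0.68211036, -3.06612834,  0.0031263 ]), 'wrist_force': array([-1.40739671, -0.8011195 ,  0.48732411]), 'torque': array([0.00360861, 0.05720082, 0.02197322]), 'grip_force': 0.0, 'width': 1.0004495963992863}
```

View pics/top.png

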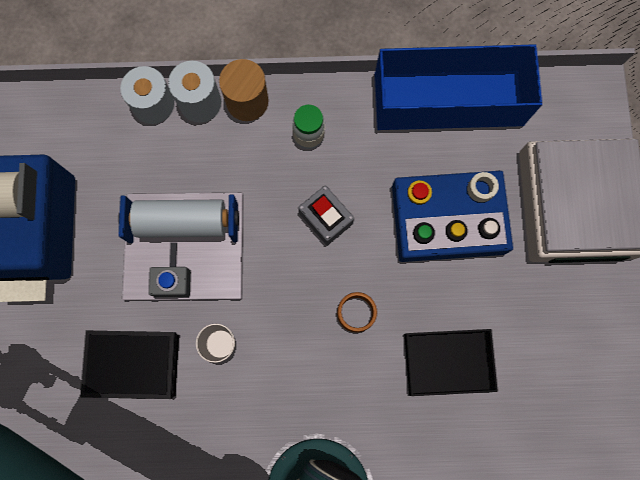

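View pics/scene.png

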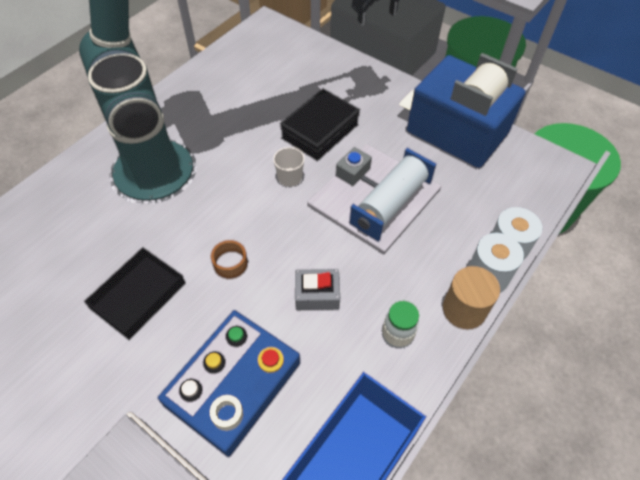

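Top view: the latch is at about (167,281), the red rocker half at (321,205) with white at (331,217), and the green key at (424,232) with the red stop above it at (420,191). The scene view agrees: latch (354,158), red half (323,281), green key (236,335). I'll triangulate these from colour masks.

```bash
cat > m.py <<'E'
from h import *
from scipy.spatial.transform import Rotation as Ro
seeds={'latch':((167,281),(354,158),(100,130),.084),'red':((321,205),(323,281),(170,10),.069),'green':((424,232),(236,335),(40,85),.082)}
def blob(im,seed,h,r=16):
    hsv=cv2.cvtColor(im,cv2.COLOR_RGB2HSV); H=hsv[...,0].astype(int)
    m=((H>=h[0])&(H<=h[1])) if h[0]<h[1] else ((H>=h[0])|(H<=h[1]))
    m=(m&(hsv[...,1]>110)&(hsv[...,2]>60)).astype(np.uint8)
    k=np.zeros_like(m); cv2.circle(k,seed,r,1,-1)
    n,l,st,ce=cv2.connectedComponentsWithStats(m*k)
    i=1+np.argmax(st[1:,4]); return ce[i],st[i].tolist()
def P(n):
    c,f=cam(n); K=np.array([[f,0,c['cx']],[0,f,c['cy']],[0,0,1]])
    return K@np.c_[np.array(c['R']),np.array(c['t'])]
if __name__=='__main__':
    ims={n:vision.read_camera(n) for n in('top','scene')}
    for k,(a,b,h,z) in seeds.items():
        pa,sa=blob(ims['top'],a,h); pb,sb=blob(ims['scene'],b,h)
        X=cv2.triangulatePoints(P('top'),P('scene'),pa.reshape(2,1),pb.reshape(2,1)).ravel(); X=X[:3]/X[3]
        print(k,pa.round(1),sa,pb.round(1),sb,'tri',X.round(4),'plane',ray('top',*pa,z).round(4),ray('scene',*pb,z).round(4))
    # rocker white centre and box direction
    for n,s in(('top',(331,217)),('scene',(311,282))):
        im=ims[n]; w=(im.min(2)>190).astype(np.uint8); k=np.zeros_like(w); cv2.circle(k,s,12,1,-1)
        _,l,st,ce=cv2.connectedComponentsWithStats(w*k); i=1+np.argmax(st[1:,4]); print('white',n,ce[i].round(1),st[i],ray(n,*ce[i],.069).round(4))
    s=read_state(); print(Ro.from_rotvec(s['tcp_rot']).as_matrix().round(3))
E
python3 m.py
python3 - <<'E'
import cv2,numpy as np
a=cv2.imread('pics/top.png')
c=[cv2.resize(a[y-30:y+30,x-30:x+30],(260,260),interpolation=0) for x,y in((167,281),(326,211),(424,232))]
cv2.imwrite('pics/crop.png',np.hstack(c))
E
```

```text
latch [166.  279.5] [159, 272, 16, 16, 194] [353.9 157. ] [348, 152, 12, 11, 107] tri [0.4442 0.3024 0.0819] plane [0.444  0.3019 0.084 ] [0.4453 0.3007 0.084 ]
red [321.8 205.2] [312, 196, 21, 20, 225] [324.3 280.4] [318, 272, 14, 18, 210] tri [ 0.5978 -0.0268  0.0725] plane [ 0.5982 -0.0275  0.069 ] [ 0.5971 -0.0245  0.069 ]
green [424.6 231.2] [418, 225, 14, 13, 145] [235.4 333.8] [228, 327, 16, 15, 174] tri [ 0.5327 -0.2423  0.0815] plane [ 0.5323 -0.2425  0.082 ] [ 0.5332 -0.2421  0.082 ]
white top [330.8 215.9] [322 207  19  19 178] [ 0.574 -0.046  0.069]
white scene [310.  280.5] [304 274  13  14 179] [ 0.5725 -0.0438  0.069 ]
[[-0.906  0.424 -0.001]
 [ 0.424  0.906 -0.001]
 [ 0.    -0.001 -1.   ]]
```

View pics/crop.png

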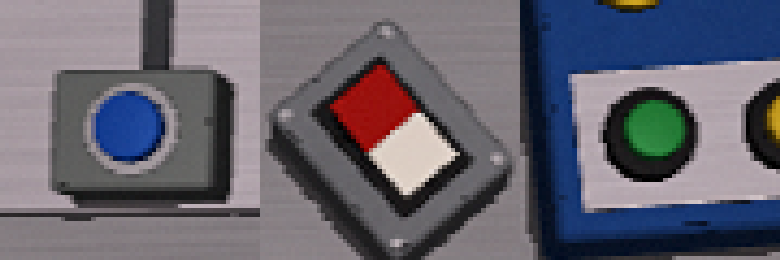

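Crop: from left to right, clean views of the latch, the rocker (red end to the upper left, off) and the green key. Next I'll turn the tool to line up with the rocker and close the fingers.

>>> jog_arm(
  turn=[
    [0, 0, 0.117],
    [0, 0, 0.117],
    [0, 0, 0.117],
    [0, 0, 0.117],
    [0, 0, 0],
    [0, 0, 0],
    [0, 0, 0],
    [0, 0, 0],
  ],
  delta_pos=[
    [0, 0, 0],
    [0, 0, 0],
    [0, 0, 0],
    [0, 0, 0],
    [0, 0, 0],
    [0, 0, 0],
    [0, 0, 0],
    [0, 0, 0],
  ],
  gripper=[0, 0, 0, 0, 0, 0, 0, 0],
  grip_force=20,
)

```text
time: 0.87
tool_pos: [0.2861, 0.6113, 0.2312]
tcp_rot: [1.372, 2.826, -0.0]
wrist_force: [0.3, -0.7, -0.0]
width: -0.001
grip_force: 0.0
```

```bash
cat > d.py <<'E'
import sys
from h import *
from scipy.spatial.transform import Rotation as Ro
s=read_state(); R=Ro.from_rotvec(s['tcp_rot']).as_matrix(); p=s['tool_pos']
print('t',s['time'],'p',p.round(4),'F',s['wrist_force'].round(2),'w',round(s['width'],3)); print(R.round(3))
for n,g in {'latch':(.4445,.302,.086),'rock':(.6045,-.0215,.075),'green':(.5325,-.2425,.082)}.items(): print(n,(R.T@(np.array(g)-p)).round(4))
E
python3 d.py
```

```text
t 0.8667 p [0.2861 0.6113 0.2312] F [ 0.28 -0.72 -0.01] w -0.001
[[-0.619  0.786 -0.   ]
 [ 0.786  0.619 -0.   ]
 [-0.    -0.    -1.   ]]
latch [-0.341  -0.0669  0.1452]
rock [-0.6941 -0.1413  0.1563]
green [-0.8232 -0.3346  0.1493]
```

>>> jog_arm(
  turn=[
    [0, 0, 0],
    [0, 0, 0],
    [0, 0, 0],
    [0, 0, 0],
    [0, 0, 0],
    [0, 0, 0],
    [0, 0, 0],
    [0, 0, 0],
    [0, 0, 0],
    [0, 0, 0],
    [0, 0, 0],
    [0, 0, 0],
    [0, 0, 0],
    [0, 0, 0],
    [0, 0, 0],
    [0, 0, 0],
    [0, 0, 0],
    [0, 0, 0],
  ],
  delta_pos=[
    [-0.031, -0.0061, 0],
    [-0.031, -0.0061, 0],
    [-0.031, -0.0061, 0],
    [-0.031, -0.0061, 0],
    [-0.031, -0.0061, 0],
    [-0.031, -0.0061, 0],
    [-0.031, -0.0061, 0],
    [-0.031, -0.0061, 0],
    [-0.031, -0.0061, 0],
    [-0.031, -0.0061, 0],
    [-0.031, -0.0061, 0],
    [0, 0, 0],
    [0, 0, 0.03],
    [0, 0, 0.03],
    [0, 0, 0.03],
    [0, 0, 0.03],
    [0, 0, 0],
    [0, 0, 0],
  ],
  gripper=[0, 0, 0, 0, 0, 0, 0, 0, 0, 0, 0, 0, 0, 0, 0, 0, 0, 0],
)

```text
time: 2.37
tool_pos: [0.4421, 0.301, 0.1097]
tcp_rot: [-1.372, -2.823, 0.006]
wrist_force: [-0.1, 0.8, 0.8]
width: -0.002
grip_force: 0.0
```

```bash
python3 d.py
python3 - <<'E'
from h import *
im=vision.read_camera('scene'); cv2.imwrite('pics/l.png',cv2.resize(im[80:240,250:450,::-1],(600,480)))
E
```

```text
t 2.3667 p [0.4421 0.301  0.1097] F [-0.07  0.81  0.76] w -0.002
[[-0.618  0.786 -0.004]
 [ 0.786  0.618 -0.002]
 [ 0.001 -0.005 -1.   ]]
latch [-0.0007  0.0027  0.0237]
rock [-0.354  -0.0713  0.0348]
green [-0.4833 -0.2645  0.0286]
```

View pics/l.png

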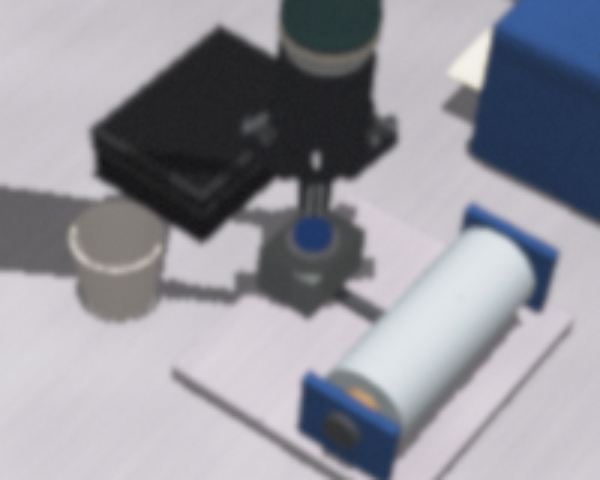

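The fingertips are just above the blue latch and clear of the tub and tray stack. Pressing now.

>>> jog_arm(
  turn=[
    [0, 0, 0],
    [0, 0, 0],
    [0, 0, 0],
    [0, 0, 0],
    [0, 0, 0],
    [0, 0, 0],
    [0, 0, 0],
    [0, 0, 0],
  ],
  delta_pos=[
    [0, 0.002, 0.013],
    [0, 0, 0.008],
    [0, 0, 0.004],
    [0, 0, 0.004],
    [0, 0, 0.003],
    [0, 0, 0.003],
    [0, 0, 0.001],
    [0, 0, 0],
  ],
  gripper=[0, 0, 0, 0, 0, 0, 0, 0],
)

```text
time: 3.08
tool_pos: [0.4455, 0.303, 0.0753]
tcp_rot: [1.375, 2.825, 0.001]
wrist_force: [-0.0, 0.8, 2.2]
width: -0.001
grip_force: 0.5
```

>>> jog_arm(
  turn=[
    [0, 0, 0],
    [0, 0, 0],
    [0, 0, 0],
    [0, 0, 0],
  ],
  delta_pos=[
    [0, 0, 0.001],
    [0, 0, 0.001],
    [0, 0, 0.0005],
    [0, 0, 0],
  ],
  gripper=[0, 0, 0, 0],
)

```text
time: 3.42
tool_pos: [0.4456, 0.303, 0.0739]
tcp_rot: [1.375, 2.825, 0.001]
wrist_force: [-3.6, -1.1, 10.4]
width: -0.001
grip_force: 4.7
```

>>> jog_arm(
  turn=[
    [0, 0, 0],
    [0, 0, 0],
    [0, 0, 0],
    [0, 0, 0],
  ],
  delta_pos=[
    [0, 0, 0.001],
    [0, 0, 0],
    [0, 0, 0],
    [0, 0, 0],
  ],
  gripper=[0, 0, 0, 0],
)

```text
time: 3.75
tool_pos: [0.4456, 0.3031, 0.0738]
tcp_rot: [1.375, 2.825, 0.001]
wrist_force: [-5.1, -2.1, 14.3]
width: -0.002
grip_force: 7.4
```

The latch has bottomed out. Now lifting and moving to the rocker.

>>> jog_arm(
  turn=[
    [0, 0, 0],
    [0, 0, 0],
    [0, 0, 0],
    [0, 0, 0],
    [0, 0, 0],
    [0, 0, 0],
    [0, 0, 0],
    [0, 0, 0],
    [0, 0, 0],
    [0, 0, 0],
    [0, 0, 0],
    [0, 0, 0],
    [0, 0, 0],
    [0, 0, 0],
    [0, 0, 0],
    [0, 0, 0],
    [0, 0, 0],
    [0, 0, 0],
    [0, 0, 0],
  ],
  delta_pos=[
    [0, 0, -0.03],
    [0, 0, -0.03],
    [0, 0, -0.03],
    [-0.0295, -0.0063, 0],
    [-0.0295, -0.0063, 0],
    [-0.0295, -0.0063, 0],
    [-0.0295, -0.0063, 0],
    [-0.0295, -0.0063, 0],
    [-0.0295, -0.0063, 0],
    [-0.0295, -0.0063, 0],
    [-0.0295, -0.0063, 0],
    [-0.0295, -0.0063, 0],
    [-0.0295, -0.0063, 0],
    [-0.0295, -0.0063, 0],
    [-0.0295, -0.0063, 0],
    [0, 0, 0.03],
    [0, 0, 0.03],
    [0, 0, 0],
    [0, 0, 0],
  ],
  gripper=[0, 0, 0, 0, 0, 0, 0, 0, 0, 0, 0, 0, 0, 0, 0, 0, 0, 0, 0],
)

```text
time: 5.33
tool_pos: [0.6018, -0.0225, 0.0992]
tcp_rot: [-1.373, -2.82, 0.004]
wrist_force: [-0.6, 0.2, 0.7]
width: 0.002
grip_force: 0.0
```

```bash
python3 d.py
python3 - <<'E'
from h import *
im=vision.read_camera('scene'); a=im[200:320,240:400,::-1]; b=im[120:200,310:390,::-1]
cv2.imwrite('pics/r.png',np.hstack([cv2.resize(a,(480,360)),cv2.resize(b,(300,360))]))
E
```

```text
t 5.3333 p [ 0.6018 -0.0225  0.0992] F [-0.61  0.23  0.74] w 0.002
[[-0.617  0.787 -0.006]
 [ 0.787  0.617  0.   ]
 [ 0.004 -0.005 -1.   ]]
latch [0.3524 0.0764 0.0143]
rock [-0.001   0.0028  0.0242]
green [-0.1305 -0.1902  0.0175]
```

View pics/r.png

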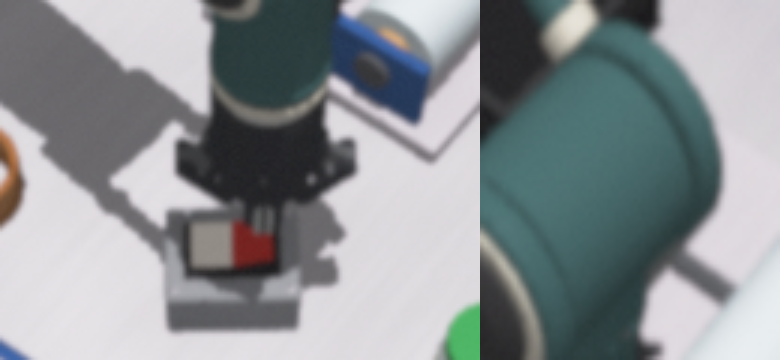

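The fingertips are over the red half. Pressing it down.

>>> jog_arm(
  turn=[
    [0, 0, 0],
    [0, 0, 0],
    [0, 0, 0],
    [0, 0, 0],
    [0, 0, 0],
    [0, 0, 0],
    [0, 0, 0],
    [0, 0, 0],
    [0, 0, 0],
    [0, 0, 0],
  ],
  delta_pos=[
    [0, 0.003, 0.012],
    [0, 0, 0.008],
    [0, 0, 0.004],
    [0, 0, 0.003],
    [0, 0, 0.003],
    [0, 0, 0.002],
    [0, 0, 0.002],
    [0, 0, 0.001],
    [0, 0, 0],
    [0, 0, 0],
  ],
  gripper=[0, 0, 0, 0, 0, 0, 0, 0, 0, 0],
)

```text
time: 6.22
tool_pos: [0.6083, -0.0201, 0.0687]
tcp_rot: [1.374, 2.822, 0.003]
wrist_force: [1.5, 4.1, 9.1]
width: 0.002
grip_force: 4.4
```

>>> jog_arm(
  turn=[
    [0, 0, 0],
    [0, 0, 0],
    [0, 0, 0],
    [0, 0, 0],
  ],
  delta_pos=[
    [0, 0, 0.001],
    [0, 0, 0.001],
    [0, 0, 0],
    [0, 0, 0],
  ],
  gripper=[0, 0, 0, 0],
)

```text
time: 6.55
tool_pos: [0.6084, -0.0201, 0.0685]
tcp_rot: [1.374, 2.822, 0.003]
wrist_force: [-2.3, 4.3, 18.3]
width: -0.0
grip_force: 9.2
```

```bash
python3 d.py
python3 - <<'E'
from h import *
im=vision.read_camera('scene'); a=im[240:320,260:380,::-1]
cv2.imwrite('pics/r2.png',cv2.resize(a,(720,480)))
E
```

```text
t 6.55 p [ 0.6084 -0.0201  0.0685] F [-2.27  4.33 18.27] w -0.0
[[-0.617  0.787  0.004]
 [ 0.787  0.617  0.   ]
 [-0.002  0.003 -1.   ]]
latch [ 0.3546  0.0698 -0.0179]
rock [ 0.0013 -0.0039 -0.0065]
green [-0.1282 -0.1969 -0.0139]
```

View pics/r2.png

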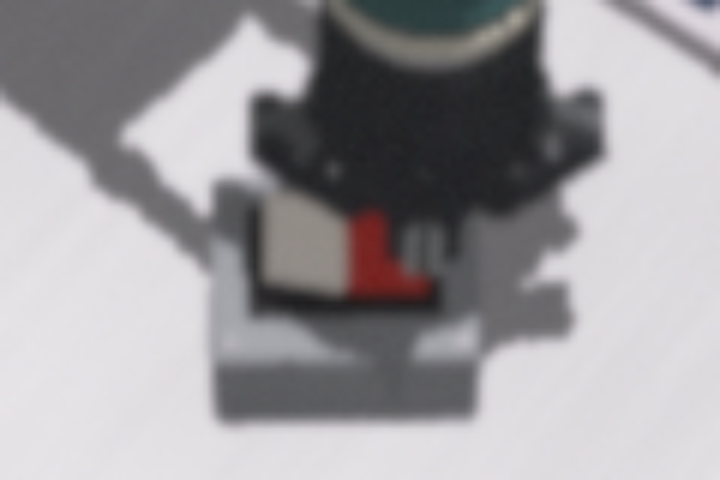

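Force rises with no further travel, and the white half is now well up, so the rocker looks bottomed. I'll lift and check that it stays on.

>>> jog_arm(
  turn=[
    [0, 0, 0],
    [0, 0, 0],
    [0, 0, 0],
    [0, 0, 0],
    [0, 0, 0],
    [0, 0, 0],
    [0, 0, 0],
    [0, 0, 0],
    [0, 0, 0],
    [0, 0, 0],
    [0, 0, 0],
  ],
  delta_pos=[
    [0, 0, -0.02],
    [0, 0, -0.03],
    [0, 0, -0.03],
    [-0.021, -0.033, 0],
    [-0.021, -0.033, 0],
    [-0.021, -0.033, 0],
    [-0.021, -0.033, 0],
    [-0.022, -0.033, 0],
    [-0.022, -0.033, 0],
    [0, 0, 0],
    [0, 0, 0],
  ],
  gripper=[0, 0, 0, 0, 0, 0, 0, 0, 0, 0, 0],
)

```text
time: 7.52
tool_pos: [0.5277, -0.2454, 0.1438]
tcp_rot: [-1.38, -2.82, 0.001]
wrist_force: [0.3, -0.4, -0.3]
width: -0.001
grip_force: 0.0
```

```bash
python3 d.py
python3 - <<'E'
from h import *
im=vision.read_camera('scene'); t=vision.read_camera('top')
a=im[250:310,280:360,::-1]; b=im[130:190,315:395,::-1]; c=t[180:240,286:366,::-1]; d=t[250:310,127:207,::-1]
r=lambda x:cv2.resize(x,(400,300),interpolation=cv2.INTER_CUBIC)
cv2.imwrite('pics/r3.png',np.vstack([np.hstack([r(a),r(b)]),np.hstack([r(c),r(d)])]))
E
```

```text
t 7.5167 p [ 0.5277 -0.2454  0.1438] F [ 0.3  -0.37 -0.26] w -0.001
[[-0.614  0.79  -0.003]
 [ 0.79   0.614  0.001]
 [ 0.002 -0.002 -1.   ]]
latch [0.4832 0.2703 0.0583]
rock [0.1296 0.1982 0.0687]
green [-0.0007  0.0057  0.0618]
```

View pics/r3.png

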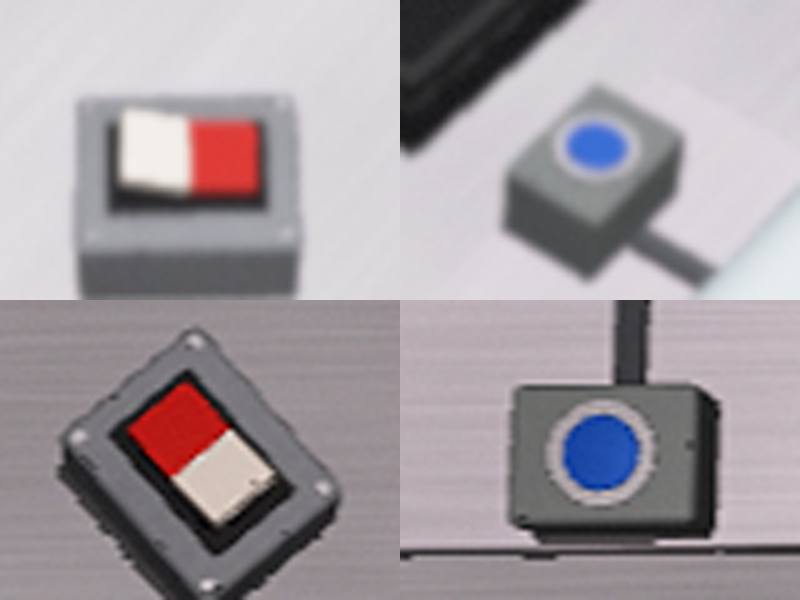

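Rocker: the red half lies flat and the white half is up. The latch is nearly level with its ring in both views. Next is the green key.

>>> jog_arm(
  turn=[
    [0, 0, 0],
    [0, 0, 0],
    [0, 0, 0],
    [0, 0, 0],
    [0, 0, 0],
  ],
  delta_pos=[
    [0, 0.004, 0],
    [0, 0, 0.025],
    [0, 0, 0.02],
    [0, 0, 0],
    [0, 0, 0],
  ],
  gripper=[0, 0, 0, 0, 0],
)

```text
time: 8.03
tool_pos: [0.5322, -0.2388, 0.0984]
tcp_rot: [-1.37, -2.823, -0.0]
wrist_force: [-0.3, -0.4, 0.5]
width: -0.003
grip_force: 0.0
```

>>> jog_arm(
  turn=[
    [0, 0, 0],
    [0, 0, 0],
    [0, 0, 0],
    [0, 0, 0],
    [0, 0, 0],
    [0, 0, 0],
    [0, 0, 0],
    [0, 0, 0],
  ],
  delta_pos=[
    [-0.0028, -0.002, 0.01],
    [0, 0, 0.005],
    [0, 0, 0.003],
    [0, 0, 0.002],
    [0, 0, 0.002],
    [0, 0, 0.001],
    [0, 0, 0],
    [0, 0, 0],
  ],
  gripper=[0, 0, 0, 0, 0, 0, 0, 0],
)

```text
time: 8.7
tool_pos: [0.5336, -0.2445, 0.0775]
tcp_rot: [1.375, 2.824, 0.0]
wrist_force: [0.9, 1.9, 3.4]
width: 0.002
grip_force: 2.0
```

>>> jog_arm(
  turn=[
    [0, 0, 0],
    [0, 0, 0],
    [0, 0, 0],
    [0, 0, 0],
    [0, 0, 0],
  ],
  delta_pos=[
    [0, 0, 0.001],
    [0, 0, 0.001],
    [0, 0, 0.001],
    [0, 0, 0],
    [0, 0, 0],
  ],
  gripper=[0, 0, 0, 0, 0],
)

```text
time: 9.12
tool_pos: [0.5337, -0.2445, 0.0759]
tcp_rot: [1.374, 2.824, 0.0]
wrist_force: [-3.6, 3.6, 14.4]
width: 0.005
grip_force: 7.0
```

Bottomed at z = 0.076 with 14 N. Holding briefly, then releasing.

>>> jog_arm(
  turn=[
    [0, 0, 0],
    [0, 0, 0],
    [0, 0, 0],
    [0, 0, 0],
    [0, 0, 0],
    [0, 0, 0],
    [0, 0, 0],
    [0, 0, 0],
  ],
  delta_pos=[
    [0, 0, 0],
    [0, 0, 0],
    [0, 0, -0.01],
    [0, 0, -0.025],
    [0, 0, -0.03],
    [0, 0, -0.03],
    [0, 0, 0],
    [0, 0, 0],
  ],
  gripper=[0, 0, 0, 0, 0, 0, 0, 0],
)

```text
time: 9.78
tool_pos: [0.5345, -0.2455, 0.1711]
tcp_rot: [1.373, 2.82, -0.001]
wrist_force: [0.2, 0.6, -1.0]
width: 0.003
grip_force: 0.0
```

```bash
python3 d.py
python3 - <<'E'
from h import *
cv2.imwrite('pics/end.png',vision.read_camera('scene')[:,:,::-1])
E
```

```text
t 9.7833 p [ 0.5345 -0.2455  0.1711] F [ 0.18  0.61 -1.02] w 0.003
[[-0.617  0.787  0.004]
 [ 0.787  0.617 -0.003]
 [-0.005  0.002 -1.   ]]
latch [0.4868 0.2668 0.0833]
rock [0.1336 0.1931 0.0958]
green [0.0041 0.0001 0.0891]
```

View pics/end.png

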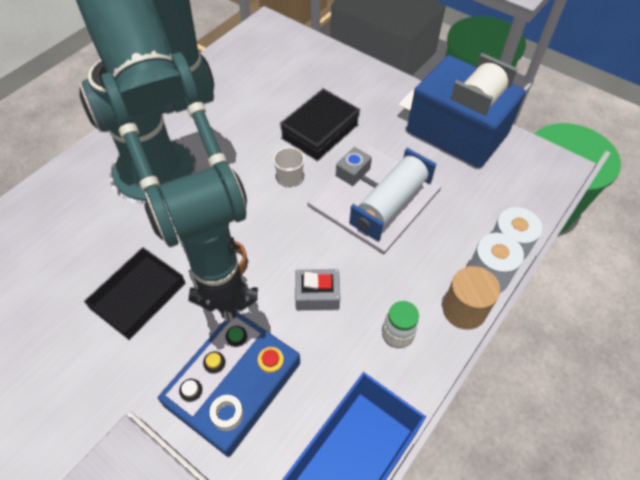

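The arm is clear at about (225,295). The latch (354,158) is down, the rocker (318,281) is on, and the loose items haven't moved. Handing in.

```bash
python3 -c "
from h import *
print(ticket.finish_job())"
```

```text
the job is handed in; nothing more can be done
None
```

I handed the job in at about 10 s of robot time: latch pushed down, rocker tipped on, green key pressed and released, in that order, with no loose item visibly moved; no verdict came back.

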